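Take a colour reading through the stand's guide hole

TASK

Take the yellow dust cap off the guide hole of the reading stand and set it down, without dropping it, on the blue mat. Then lift the probe out of its holder and lower it, upright, through the guide hole without ever touching the stand or the print, until the red band on its stem is level with the top of the guide block. Finish while still holding it there, still and centred in the hole; leave everything else on the table where it is.

Things in the scene. Friction and masses are not known exactly. Their poses are not given: they have to be found in the camera images.
- stand: reading stand, fixed: white 140 x 140 x 5 mm base board with a brown print, four 10 mm steel legs near the corners, carrying an aluminium guide block 100 x 100 mm, from 60 to 85 mm above the table. Origin: centre of the underside, on the table; z up; edges along x and y.
- bore (a point): centre of the mouth of the guide hole, in the middle of the block's top face, 85 mm above the table. The hole is vertical, 28 mm across, 25 mm deep, straight through the block; open space of 55 mm below it down to the print.
- cap: loose dust cap on the guide hole, 60 g: yellow disc 52 mm across, 6 mm thick, on a black plug 25 mm across, 5 mm deep, sitting loosely in the hole. On top a dark wire loop (upright arch) 43 mm long, along x. Origin: centre of the plug's underside, 5 mm below the disc; z up. On the mat it stands on its plug.
- cap_loop (a point): middle of the straight, level top bar of the cap's loop, 39 mm above the cap's origin, 28 mm above the disc's top. The bar is 9 mm thick and runs 34 mm along the cap's x axis; pinch it across, fingers closing along the cap's y.
- mat: fixed blue mat, 110 x 110 x 4 mm, flat on the table. Origin: centre of its underside; edges along x and y. Left or right of the stand.
- holder: fixed white plastic probe holder, 80 x 80 mm and 105 mm high, with an 18 mm vertical hole in the middle of its 12 mm thick top plate. Origin: centre of its underside. Left or right of the stand.
- probe: colour probe, loose, about 140 g, 154 mm long, upright in the holder: 12 mm steel stem, black tip, red band, black flange 32 mm across, underside 95 mm above the tip (rests on the holder's top), blue barrel 18 mm across from 99 to 112 mm, 9 mm neck, blue ring on top. Origin: the tip, 10 mm above the table at first; z up the stem; ring in the x-z plane, flat faces along y.
- probe_tip (a point): lower end of the probe, on its axis (same point as the probe's origin).
- probe_band (a point): middle of the 10 mm tall red band, on the stem's axis, 60 mm above the tip.
- probe_ring (a point): centre of the probe's ring handle, 136 mm above the tip. The ring is 36 mm across, 22 mm inside, 10 mm thick along the probe's y; pinch its flat faces, fingers closing along the probe's y.
- tape: Bystander, leave alone: roll of masking tape lying flat, 90 mm across, 25 mm high.
- tube_a: Bystander, leave alone: silver ink tube with red label, 110 x 35 x 20 mm, lying.
- tube_b: Bystander, leave alone: silver ink tube with black label, 110 x 35 x 20 mm, lying.
- jar: Bystander, leave alone: amber glass jar, 60 mm across, 75 mm high.
- cup: Bystander, leave alone: empty aluminium cup, 66 mm across, 80 mm high.
- brayer: Bystander, leave alone: ink roller (brayer) lying flat, about 130 mm wide, 160 mm long, 38 mm high.
There are look-alikes about, which are no part of the job. Of the things shaped like the cap, the yellow one is meant.

How it is judged:
On the way, in this order (a step that is already met when the one before it is completed fails the run):
1. the dust cap stands on the blue mat, released (x of cap in the frame of mat between -0.045 and 0.045 m and y of cap in the frame of mat between -0.045 and 0.045 m and z of cap in the frame of mat between 0.001 and 0.008 m and angle between cap's own z axis and vertical below 0.12 rad and contact force between the fingers and cap below 0.1 N and linear speed of cap below 0.02 m/s), for 0.2 s.
2. the probe is lifted clear of its holder, in the gripper (height (world z) of probe_tip above 0.107 m and contact force between the fingers and probe above 1 N), for 0.1 s.
At the end, for the whole second after the job is handed in: Cap upright and released on the mat, its centre within 45 mm of the mat's along both edges. Probe held still in the hole, not touching the stand: tip and band within 5 mm of the hole's axis, band's middle within 8 mm of the block's top in height, stem within 5 degrees of vertical (all of step 1 and horizontal distance between each of probe_tip, probe_band and bore below 0.005 m and z of probe_band in the frame of bore between -0.008 and 0.008 m and angle between probe's own z axis and vertical below 0.09 rad and contact force between the fingers and probe above 1 N and contact force between probe and stand below 0.1 N and linear speed of probe below 0.02 m/s); the arm keeps its last pose, push and grip.
It fails at once if the probe touches the stand or the print (contact force between probe and stand above 0.3 N).
It fails at once if the cap is dropped (falls faster than 0.7 m/s with no finger on it) (linear speed of cap above 0.7 m/s and contact force between the fingers and cap below 0.01 N).
It fails at once if a bystander is shifted by more than 25 mm (distance of any of tape, tube_a, tube_b, jar, cup, brayer from where it was at the start of the episode above 0.025 m).
It also fails if it takes over 72 s, if anything falls off the work surface, if the arm or the gripper's body presses on something with over 40 N, if the wrist force passes 120 N, or if a joint passes its speed limit or range.

ROBOT

A 6-joint arm with a two-finger parallel gripper is mounted at the origin on the work surface. World frame = base frame: x ahead of the robot, y to its left, z up, the work surface at z = 0. Lengths are in m, angles in rad, forces in N, time in s.
With the tool pointing down it reaches from about 0.35 to 0.775 m from the base axis. Payload 7.3 kg.
Tool frame: the origin (TCP) lies between the finger pads; the fingertips stand 8 mm ahead of it and the grasp point (between the pads) lies 11 mm behind it (robot.nose_length is the distance from the TCP to the fingertips, in m); z points along the fingers, y is the line along which they close (so a half turn about z gives the same grasp; the last joint's range is limited). The gripper opens to 92 mm and grips with 3 to 60 N. Pads are 19 mm wide; open, the fingers measure 130 mm over their backs; the gripper's body (75 mm by 190 mm) begins 47 mm behind the grasp point.
Start: joints at [-1.409, 0.342, 1.524, -0, 1.275, -0.146], TCP at [0.159, -0.5, 0.235] pointing down, gripper open.
Joint ranges: [-2.53, 2.53], [-0.77, 2.02], [0.04, 2.7], [-1, 4.14], [0.28, 2.66], [-3.11, 3.11]. Speed limits (rad/s): [2.57, 2.57, 3.14, 3.14, 3.14, 3.14].

INTERFACE

Orientations are given as [roll, pitch, yaw] about the fixed x, y, z axes, in that order (R = Rz(yaw) Ry(pitch) Rx(roll)).
In Python, from cell import robot gives the robot as it stands. The module is installed in compiled form; this text tells all that it offers.
- The arm moves only by the shell command python3 -m jog 'ROWS' [FORCE]. ROWS is JSON, a list that holds one entry, the list of rows, each a list of 5 numbers: the gripper's target within -1 to 1 (fully open at 1, half-way at 0, shut at -1), then the shift along the tool's x, y, z in m, then the turn about the tool's z in rad. A call has 1 to 5 rows; each row is the pose to reach, as a shift and turn from the pose commanded when the call began, along the tool's axes at that moment; what a row does not reach only later rows make up. A row lasts 1/12 s, in which the tool goes at most 41.7 mm and 7.16 degrees, less where a joint would pass 70% of its speed; a pose out of reach is approached as far as the arm can. A call with a gripper value outside its range is refused whole. The fingers move at their own pace and stop on an object; FORCE is the grip in N (left out, the last holds). Time passes only in rows, so rows that repeat a pose let the fingers close. It gives the time, the measured TCP pose, the force, the opening and the grip force at its end, in the units of the state.
- robot.observe(): the state, without advancing time (a new reading comes with each control period).
- robot.read_camera(name): name is "side" or "top"; returns the picture (420x560x3 uint8, red, green, blue); there is no depth.
- robot.camera_model(name): a dict with "camera_matrix" (3x3 intrinsics, pixels), "position" and "attitude" of the camera in the world. Camera axes: x right, y down, z forward; pixel columns grow to the right and rows downward; lengths in m; the calibration is good to about 2 mm. A picture is of the moment at which its call begins. camera_model takes no time and is no camera call.
- robot.hand_in(): hands the job in; it is judged then, once.
The state is a dict: "time": time; "qpos": joint angles; "qvel": joint speeds; "joint_efforts": joint torques, N m; "tool_pos": TCP position; "tool_rot": TCP orientation; "contact_force": force on the tool from outside, world axes, zero at the start; "torque": the same for the moment, N m; "opening": finger opening in m; "grip_force": force on a finger pad.
Only numpy, scipy, OpenCV 4.12 (cv2) and the standard library are available. Lean on these libraries where they do the work, as an engineer would, in place of code of your own. Each camera call takes 0.05 s, during which the arm holds its last target. There are 200 camera calls.

## Working session

There is one attempt and no reset: what is moved stays moved. The work goes in short steps, Python scripts to look and compute and a shell command to move; the robot and the scene stay as the last step left them, time stands still between calls to the robot, and variables do not carry over. Pictures are saved under pics/ and viewed, at most 10 in all, crops included, and the job is handed in when it is done.

```bash
mkdir -p pics; python3 - <<'E'
from cell import robot
import cv2
for n in("side","top"):
    cv2.imwrite(f"pics/{n}0.png",robot.read_camera(n)[:,:,::-1]); print(n,robot.camera_model(n))
s=robot.observe(); print(s); print(robot.nose_length)
E
```

```text
side {'camera_matrix': array([[522.99566174,   0.        , 279.3928561 ],
       [  0.        , 522.99566174, 218.7042436 ],
       [  0.        ,   0.        ,   1.        ]]), 'position': array([ 0.37960323, -0.60505611,  0.91015805]), 'attitude': array([-2.48193610e+00,  8.75693725e-04, -3.60295439e-01])}
top {'camera_matrix': array([[485.74406785,   0.        , 270.66460415],
       [  0.        , 485.74406785, 208.13312457],
       [  0.        ,   0.        ,   1.        ]]), 'position': array([0.38709775, 0.02004006, 1.14237323]), 'attitude': array([-2.96454243, -0.03097101, -1.54466385])}
{'time': 0.1, 'qpos': array([-1.40897053e+00,  3.42661269e-01,  1.52490987e+00, -1.81048113e-05,
        1.27536291e+00, -1.45966386e-01]), 'qvel': array([-0.00099147, -0.00211377, -0.00356728, -0.00110916, -0.00110256,
       -0.00169242]), 'joint_efforts': array([ 4.73466957e-05, -4.32007849e+01, -2.44691902e+01,  7.19163590e-02,
        5.26440656e-02, -4.01041495e-05]), 'tool_pos': array([ 0.1590296 , -0.49998141,  0.23411423]), 'tool_rot': array([-3.14026301e+00, -1.77974369e-04,  3.07797350e-01]), 'contact_force': array([-0.45076551,  0.30200014,  0.30643247]), 'torque': array([0.04579165, 0.00763809, 0.00648479]), 'grip_force': 0.0, 'opening': 0.09163177844877167}
0.008
```

View pics/side0.png

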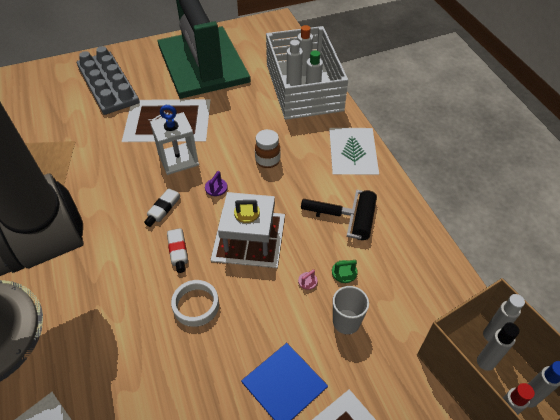

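View pics/top0.png

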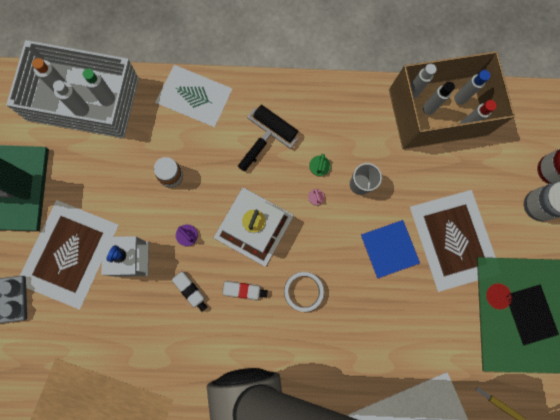

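The yellow cap is the one on the stand: side (247,211), top (254,220). The look-alikes are purple, side (216,185) and top (187,235); pink, (308,281) and (316,197); and green, (345,271) and (320,164). The mat is at side (285,380), top (390,249). The probe's blue ring is at side (169,113), top (116,255). Next I measure these and check the choice in one close crop.

```bash
cat > h.py <<'E'
import numpy as np, cv2
from cell import robot
from scipy.spatial.transform import Rotation as Ro
CM={n:robot.camera_model(n) for n in("side","top")}
def ray(n,p):
    m=CM[n]; d=np.linalg.inv(m["camera_matrix"])@[p[0],p[1],1]
    return m["position"],Ro.from_euler('xyz',m["attitude"]).apply(d)
def plane(n,p,z):
    o,d=ray(n,p); return (o+d*(z-o[2])/d[2])[:3]
def tri(ps,pt):
    A=[];b=[]
    for n,p in(("side",ps),("top",pt)):
        o,d=ray(n,p); d=d/np.linalg.norm(d); P=np.eye(3)-np.outer(d,d); A.append(P); b.append(P@o)
    return np.linalg.lstsq(np.vstack(A),np.hstack(b),rcond=None)[0]
def proj(n,X):
    m=CM[n]; c=m["camera_matrix"]@Ro.from_euler('xyz',m["attitude"]).inv().apply(np.array(X)-m["position"]); return c[:2]/c[2]
def img(n): return cv2.cvtColor(robot.read_camera(n),cv2.COLOR_RGB2BGR)
def mask(im,lo,hi,box=None):
    h=cv2.inRange(cv2.cvtColor(im,cv2.COLOR_BGR2HSV),np.array(lo),np.array(hi))
    if box: k=np.zeros_like(h); x0,y0,x1,y1=box; k[y0:y1,x0:x1]=255; h&=k
    return h
def big(m):
    return max(cv2.findContours(m,cv2.RETR_EXTERNAL,cv2.CHAIN_APPROX_NONE)[0],key=cv2.contourArea)
E
python3 - <<'E'
from h import *
S=cv2.imread("pics/side0.png");T=cv2.imread("pics/top0.png")
# mat
for n,im,box in(("side",S,(230,330,340,420)),("top",T,(350,210,430,290))):
    c=big(mask(im,(105,120,60),(130,255,255),box)); w=np.array([plane(n,p,.004)[:2] for p in c[:,0]],np.float32)
    r=cv2.minAreaRect(w); print("mat",n,r)
# yellow disc
for n,im,box in(("side",S,(215,185,280,235)),("top",T,(230,200,280,240))):
    c=big(mask(im,(20,110,60),(35,255,255),box)); w=np.array([plane(n,p,.091)[:2] for p in c[:,0]],np.float32)
    print("cap",n,cv2.minEnclosingCircle(w),cv2.fitEllipse(w), cv2.boundingRect(c))
# block top
for n,im,box in(("side",S,(212,185,282,245)),("top",T,(210,185,300,270))):
    m=mask(im,(0,0,150),(180,60,255),box)|mask(im,(20,110,60),(35,255,255),box)
    c=cv2.convexHull(big(m)); w=np.array([plane(n,p,.085)[:2] for p in c[:,0]],np.float32); print("block",n,cv2.minAreaRect(w))
for n,im,box in(("side",S,(150,95,190,140)),("top",T,(100,235,135,275))):
    c=big(mask(im,(100,120,40),(130,255,255),box)); print("probe blue",n,cv2.boundingRect(c),cv2.minAreaRect(c))
a=[cv2.resize(im[y:y+54,x:x+72],None,fx=5.5,fy=5.5,interpolation=cv2.INTER_CUBIC) for im,x,y in((S,212,188),(T,218,190),(S,140,95),(T,90,228))]
cv2.imwrite("pics/crop0.png",np.vstack([np.hstack(a[:2]),np.hstack(a[2:])]))
E
```

```text
mat side ((0.5045920014381409, -0.293315052986145), (0.10920833051204681, 0.1086883693933487), 20.844039916992188)
mat top ((0.5036181807518005, -0.2943151593208313), (0.1074177548289299, 0.10731624066829681), 20.775596618652344)
cap side ((0.5474304556846619, 0.02883807010948658), 0.026059558615088463) ((0.5462033748626709, 0.02699930965900421), (0.046698007732629776, 0.046962808817625046), 13.44961929321289) (234, 204, 26, 19)
cap top ((0.5470808148384094, 0.029086606577038765), 0.025028809905052185) ((0.546794593334198, 0.028843216598033905), (0.04369199275970459, 0.04776693880558014), 158.56935119628906) (243, 210, 22, 22)
block side ((0.5400832891464233, 0.01751631498336792), (0.13389189541339874, 0.10091520100831985), 62.73674392700195)
block top ((0.5364764928817749, 0.029479093849658966), (0.1300884187221527, 0.1310577541589737), 62.68635559082031)
probe blue side (160, 105, 16, 23) ((167.5, 116.0), (22.0, 15.0), 90.0)
probe blue top (107, 246, 15, 15) ((114.0, 253.0), (14.0, 14.0), 90.0)
```

View pics/crop0.png

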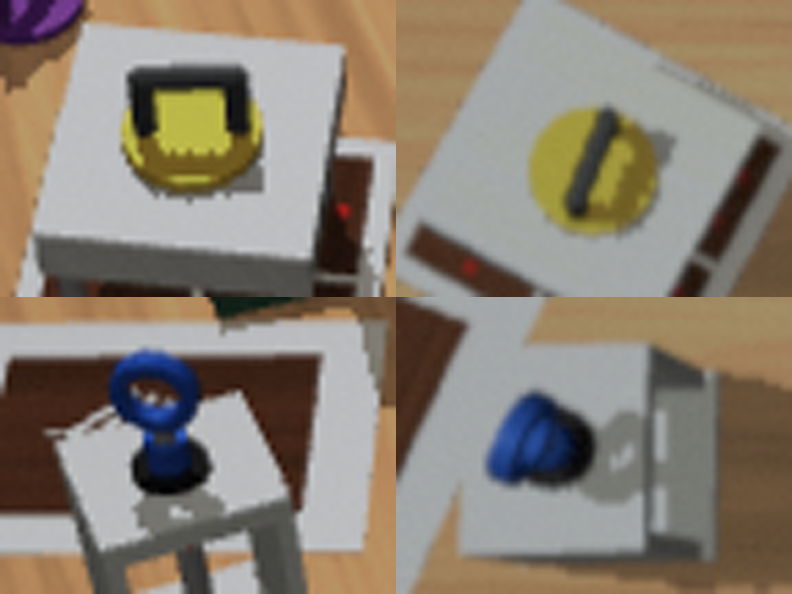

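The crop confirms the yellow disc on the block's hole, with the dark loop bar running from side (236.5,202.2) to (256.5,201.3). The ring on the holder is centred at about side (168,112.5). Next I work out the poses.

```bash
python3 - <<'E'
from h import *
np.set_printoptions(precision=4,suppress=True)
k=5.5; s1=lambda x,y:(x/k-.41+212,y/k-.41+188); t1=lambda x,y:((x-396)/k-.41+218,y/k-.41+190)
s2=lambda x,y:(x/k-.41+140,(y-297)/k-.41+95); t2=lambda x,y:((x-396)/k-.41+90,(y-297)/k-.41+228)
a,b=tri(s1(135,77),t1(577,207)),tri(s1(243,74),t1(608,115)); print("loop ends",a,b,(a+b)/2,np.linalg.norm(a-b),np.degrees(np.arctan2(*(b-a)[1::-1])))
B=np.array([plane("side",s1(*p),.085) for p in((85,22),(345,45),(315,262),(38,238))]); print("block",B.mean(0),np.linalg.norm(np.roll(B,-1,0)-B,axis=1),[np.degrees(np.arctan2(d[1],d[0])) for d in np.roll(B,-1,0)-B])
B=np.array([plane("side",s2(*p),.105) for p in((55,440),(240,392),(290,495),(102,555))]); print("holder",B.mean(0),np.linalg.norm(np.roll(B,-1,0)-B,axis=1),[np.degrees(np.arctan2(d[1],d[0])) for d in np.roll(B,-1,0)-B])
print("ring c",tri(s2(155,395),t2(521,438)),plane("side",s2(155,395),.146),plane("top",t2(521,438),.146))
print("ring ends side",plane("side",s2(110,385),.146),plane("side",s2(200,392),.146))
S=cv2.imread("pics/side0.png");T=cv2.imread("pics/top0.png")
# flange: dark pixels
for n,im,box in(("side",S,(160,110,182,130)),("top",T,(105,238,128,270))):
    m=mask(im,(0,0,0),(180,255,60),box); c=big(m); w=np.array([plane(n,p,.107)[:2] for p in c[:,0]],np.float32); print("flange",n,cv2.boundingRect(c),cv2.minEnclosingCircle(w))
# vertical line predictions for a ring at holder centre with several yaws: extreme pixel columns/rows
c=tri(s2(155,395),t2(521,438)); c[2]=.146
th=np.linspace(0,2*np.pi,200)
for yaw in range(-90,90,15):
    u=np.array([np.cos(np.radians(yaw)),np.sin(np.radians(yaw)),0]); P=c+.013*(np.cos(th)[:,None]*u+np.sin(th)[:,None]*[0,0,1])
    o=[]
    for n in("side","top"):
        q=np.array([proj(n,p) for p in P],np.float32); o+= [cv2.fitEllipse(q)[1:]]
    print(yaw,np.round(o[0][0],1),round(o[0][1]),np.round(o[1][0],1),round(o[1][1]))
E
```

```text
loop ends [0.5288 0.0347 0.1244] [0.5654 0.024  0.1226] [0.5471 0.0293 0.1235] 0.03822774161849441 -16.402215090492653
block [0.5492 0.0311 0.085 ] [0.0991 0.1012 0.0995 0.1021] [np.float64(-27.291269173826045), np.float64(-116.33077134796952), np.float64(153.21993806699828), np.float64(63.43576767696994)]
holder [0.4632 0.3144 0.105 ] [0.0792 0.0689 0.0797 0.0742] [np.float64(1.5021953572966034), np.float64(-87.1142096665999), np.float64(-174.69341505517454), np.float64(92.52870376920292)]
ring c [0.4629 0.313  0.1458] [0.4628 0.3127 0.146 ] [0.463  0.3129 0.146 ]
ring ends side [0.4473 0.325  0.146 ] [0.48   0.3081 0.146 ]
flange side (164, 121, 14, 9) ((0.4625053405761719, 0.3139103651046753), 0.01653219759464264)
flange top (112, 248, 14, 14) ((0.46202075481414795, 0.3119300305843353), 0.015804164111614227)
-90 [ 0.8 12.2] 164 [ 0.9 13.4] 93
-75 [ 3.2 12.3] 155 [ 1.8 13.5] 79
-60 [ 5.3 12.3] 144 [ 2.6 13.5] 65
-45 [ 7.  12.3] 132 [ 3.2 13.4] 51
-30 [ 8.3 12.3] 117 [ 3.7 13.2] 36
-15 [ 9.1 12.2] 98 [ 3.9 13. ] 20
0 [ 9.4 12. ] 75 [ 3.8 12.9] 4
15 [ 8.9 11.8] 50 [ 3.4 12.8] 167
30 [ 7.8 11.9] 30 [ 2.8 12.8] 151
45 [ 6.  11.9] 15 [ 2. 13.] 136
60 [ 3.9 12. ] 4 [ 1.  13.1] 121
75 [ 1.6 12.1] 174 [ 0.  13.3] 107
```

The measurements agree: the bore is near (0.548, 0.030), the loop's yaw about -16.4°, the mat's centre (0.504, -0.294) with yaw about 20.8°, and the ring at (0.463, 0.313, 0.146) with yaw about -28°. I move above the cap.

```bash
cat > go.py <<'E'
import sys; from h import *
x,y,z,yaw=map(float,sys.argv[1:5]); s=robot.observe(); p=s["tool_pos"]; r=s["tool_rot"]
R=Ro.from_euler('xyz',r); d=R.inv().apply(np.array([x,y,z])-p)
print("t",s["time"],"at",np.round(p,4),"rot",np.round(r,4),"shift",np.round(d,4),"turn",round((r[2]-yaw+np.pi/2)%np.pi-np.pi/2,4),"F",np.round(s["contact_force"],2),"open",round(s["opening"],4),"grip",round(s["grip_force"],2))
E
J="python3 -m jog"
$J '[[[1,0.033,-0.024,0,0],[1,0.066,-0.048,0,0],[1,0.099,-0.072,0,0],[1,0.132,-0.096,0,0],[1,0.165,-0.12,0,0]]]'
$J '[[[1,0.033,-0.024,0,0],[1,0.066,-0.048,0,0],[1,0.099,-0.072,0,0],[1,0.132,-0.096,0,0],[1,0.165,-0.12,0,0]]]'
$J '[[[1,0.033,-0.024,0,0],[1,0.066,-0.048,0,0],[1,0.099,-0.072,0,0],[1,0.132,-0.096,0,0],[1,0.165,-0.12,0,0]]]'
$J '[[[1,0.007,-0.006,0,0.119],[1,0.014,-0.011,0,0.238],[1,0.021,-0.016,0,0.357],[1,0.028,-0.022,0,0.476],[1,0.035,-0.027,0,0.594]]]'
python3 go.py 0.547 0.029 0.150 -0.286
```

```text
time: 0.52
tool_pos: [0.2805, -0.3342, 0.2344]
tool_rot: [-3.141, 0.0, 0.307]
contact_force: [1.5, -0.9, -0.1]
opening: 0.0915
grip_force: 0.0
time: 0.93
tool_pos: [0.4015, -0.1697, 0.2346]
tool_rot: [-3.142, 0.0, 0.308]
contact_force: [0.6, -1.0, 0.5]
opening: 0.0919
grip_force: 0.0
time: 1.35
tool_pos: [0.5224, -0.0052, 0.2344]
tool_rot: [-3.142, 0.001, 0.308]
contact_force: [0.6, -1.1, 1.0]
opening: 0.092
grip_force: 0.0
time: 1.77
tool_pos: [0.5469, 0.0297, 0.2342]
tool_rot: [3.141, 0.001, -0.292]
contact_force: [-0.1, -0.5, -0.4]
opening: 0.0917
grip_force: 0.0
t 1.7667 at [0.5469 0.0297 0.2342] rot [ 3.1413e+00  1.1000e-03 -2.9170e-01] shift [0.0004 0.0006 0.0842] turn -0.0057 F [-0.06 -0.51 -0.37] open 0.0917 grip 0.0
```

```bash
J="python3 -m jog"
$J '[[[1,0,0.001,0.035,0],[0,0,0.001,0.065,0],[0,0,0.001,0.09,0],[0,0,0.001,0.11,0],[0,0,0.001,0.126,0]]]'
$J '[[[-1,0,0,0,0],[-1,0,0,0,0],[-1,0,0,0,0],[-1,0,0,0,0],[-1,0,0,0,0]]]' 20
$J '[[[-1,0,0,0,0],[-1,0,0,0,0],[-1,0,0,0,0]]]' 20
python3 go.py 0.547 0.029 0.108 -0.286
python3 - <<'E'
from h import *
S,T=img("side"),img("top")
a=[cv2.resize(im[y:y+100,x:x+100],(400,400),interpolation=cv2.INTER_CUBIC) for im,x,y in((S,197,140),(T,204,170))]
cv2.imwrite("pics/grasp.png",np.hstack(a))
E
```

```text
time: 2.18
tool_pos: [0.5455, 0.0282, 0.1064]
tool_rot: [3.141, 0.003, -0.286]
contact_force: [0.5, 0.5, -0.1]
opening: 0.0698
grip_force: 0.0
time: 2.6
tool_pos: [0.5473, 0.028, 0.1099]
tool_rot: [-3.141, -0.002, -0.286]
contact_force: [0.7, 0.2, -0.3]
opening: 0.0368
grip_force: 0.0
time: 2.85
tool_pos: [0.5468, 0.0281, 0.1091]
tool_rot: [-3.142, -0.001, -0.286]
contact_force: [-0.3, 0.3, 0.7]
opening: 0.0164
grip_force: 0.0
t 2.85 at [0.5468 0.0281 0.1091] rot [-3.1416e+00 -7.0000e-04 -2.8620e-01] shift [-0.     -0.001   0.0011] turn -0.0002 F [-0.34  0.3   0.7 ] open 0.0164 grip 0.0
```

View pics/grasp.png

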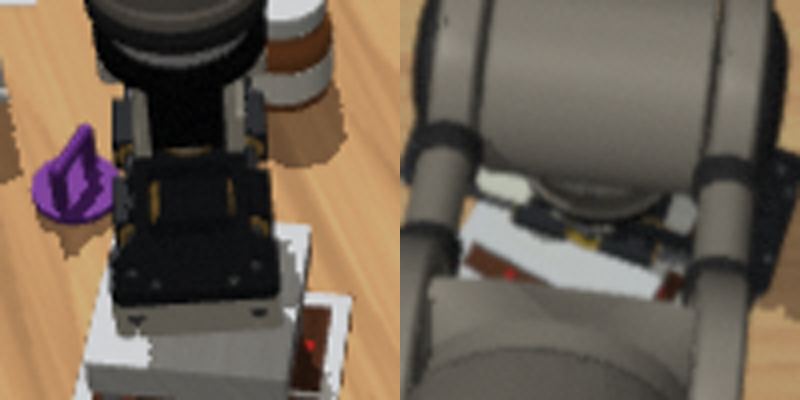

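The hand hides the cap in both views: the finger in front covers side about (245,210), and the arm covers it in top. The fingers are still closing, at 16 mm, so I let them finish and lift slowly.

```bash
J="python3 -m jog"
$J '[[[-1,0,0,0,0],[-1,0,0,0,0],[-1,0,0,0,0],[-1,0,0,0,0]]]' 20
$J '[[[-1,0,0,-0.004,0],[-1,0,0,-0.008,0],[-1,0,0,-0.012,0],[-1,0,0,-0.02,0],[-1,0,0,-0.03,0]]]'
$J '[[[-1,0,0,-0.02,0],[-1,0,0,-0.045,0],[-1,0,0,-0.07,0],[-1,0,0,-0.09,0],[-1,0,0,-0.1,0]]]'
python3 go.py 0.504 -0.294 0.24 -0.286
```

```text
time: 3.28
tool_pos: [0.5467, 0.0282, 0.1089]
tool_rot: [-3.141, -0.0, -0.286]
contact_force: [-0.4, 2.1, 1.4]
opening: 0.008
grip_force: 20.0
time: 3.7
tool_pos: [0.5463, 0.028, 0.1391]
tool_rot: [3.141, 0.001, -0.286]
contact_force: [0.6, 0.1, -0.2]
opening: 0.0079
grip_force: 20.0
time: 4.12
tool_pos: [0.5477, 0.028, 0.2426]
tool_rot: [-3.141, -0.005, -0.286]
contact_force: [-0.2, 0.4, -0.3]
opening: 0.008
grip_force: 20.0
t 4.1167 at [0.5477 0.028  0.2426] rot [-3.1406 -0.0054 -0.2862] shift [0.049  0.3212 0.0025] turn -0.0002 F [-0.21  0.39 -0.34] open 0.008 grip 19.98
```

```bash
J="python3 -m jog"
$J '[[[-1,0.005,0.033,0,0],[-1,0.01,0.066,0,0],[-1,0.015,0.1,0,0],[-1,0.02,0.133,0,0],[-1,0.025,0.165,0,0]]]'
$J '[[[-1,0.006,0.035,0,0],[-1,0.012,0.07,0,0],[-1,0.017,0.105,0,0],[-1,0.021,0.135,0,0],[-1,0.024,0.156,0,0]]]'
$J '[[[-1,0,0,0,0],[-1,0,0,0,0]]]'
python3 go.py 0.504 -0.294 0.034 -0.286
python3 - <<'E'
from h import *
print("cup",plane("top",(366,180),.08)[:2],"tape",plane("top",(304,292),.025)[:2], "pink", plane("top",(316,197),.03)[:2])
S,T=img("side"),img("top")
cv2.imwrite("pics/mat.png",np.hstack([cv2.resize(im[y:y+150,x:x+130],(390,450)) for im,x,y in((S,220,270),(T,330,190))]))
E
```

```text
time: 4.53
tool_pos: [0.5233, -0.1387, 0.2388]
tool_rot: [3.141, 0.0, -0.286]
contact_force: [0.3, 0.4, -0.2]
opening: 0.0082
grip_force: 20.0
time: 4.95
tool_pos: [0.502, -0.2965, 0.2385]
tool_rot: [3.141, 0.0, -0.288]
contact_force: [-0.4, -0.3, -0.4]
opening: 0.0084
grip_force: 20.0
time: 5.12
tool_pos: [0.5024, -0.2945, 0.2383]
tool_rot: [-3.141, 0.001, -0.289]
contact_force: [-0.5, -0.0, -0.2]
opening: 0.0079
grip_force: 20.0
t 5.1167 at [ 0.5024 -0.2945  0.2383] rot [-3.1411e+00  9.0000e-04 -2.8860e-01] shift [ 0.0015 -0.0009  0.2043] turn -0.0026 F [-0.53 -0.02 -0.23] open 0.0079 grip 19.99
cup [ 0.64947185 -0.22168898] tape [ 0.39679097 -0.09015876] pink [ 0.61692423 -0.11478119]
```

View pics/mat.png

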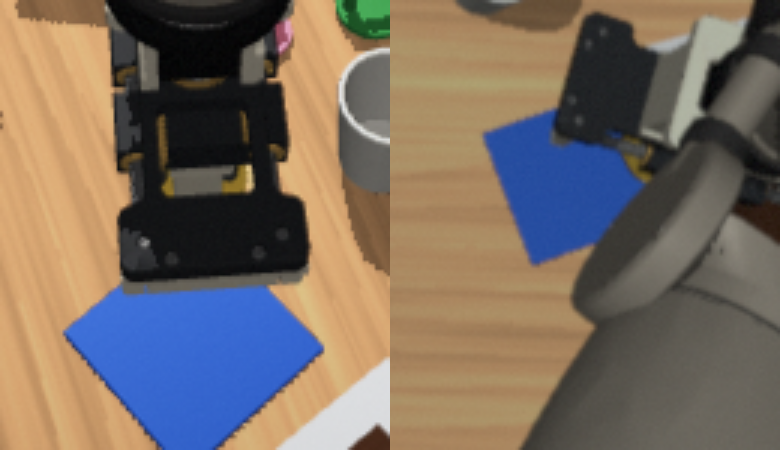

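The cap is in the hand (yellow between the fingers at top about (540,242), crop scale 3) above the mat, and the cup is clear by about 10 cm. I lower it, slowing near the mat.

```bash
J="python3 -m jog"
$J '[[[-1,0.001,-0.001,0.04,0],[-1,0.001,-0.001,0.08,0],[-1,0.001,-0.001,0.12,0],[-1,0.001,-0.001,0.155,0],[-1,0.001,-0.001,0.18,0]]]'
$J '[[[-1,0,0,0.01,0],[-1,0,0,0.016,0],[-1,0,0,0.02,0],[-1,0,0,0.022,0],[-1,0,0,0.022,0]]]'
$J '[[[-1,0,0,0.001,0],[-1,0,0,0.001,0],[-1,0,0,0.002,0],[-1,0,0,0.002,0]]]'
$J '[[[-1,0,0,0.001,0],[-1,0,0,0.001,0],[-1,0,0,0.001,0]]]'
```

```text
time: 5.63
tool_pos: [0.5034, -0.2904, 0.0558]
tool_rot: [-3.14, 0.004, -0.284]
contact_force: [-0.3, 0.4, -0.7]
opening: 0.0083
grip_force: 20.0
time: 6.05
tool_pos: [0.505, -0.2933, 0.038]
tool_rot: [3.141, -0.002, -0.286]
contact_force: [0.4, 0.8, -0.9]
opening: 0.0081
grip_force: 20.0
time: 6.38
tool_pos: [0.5044, -0.2932, 0.0351]
tool_rot: [3.141, -0.001, -0.286]
contact_force: [0.6, 0.2, -0.4]
opening: 0.0083
grip_force: 20.0
time: 6.63
tool_pos: [0.5042, -0.293, 0.0337]
tool_rot: [3.142, 0.0, -0.286]
contact_force: [-0.6, 0.5, -0.8]
opening: 0.0082
grip_force: 20.0
```

```bash
J="python3 -m jog"
$J '[[[-1,0,0,0.001,0],[-1,0,0,0.001,0],[-1,0,0,0.001,0]]]'
$J '[[[-1,0,0,0.001,0],[-1,0,0,0.001,0],[-1,0,0,0.001,0]]]'
$J '[[[-1,0,0,0.001,0],[-1,0,0,0.001,0],[-1,0,0,0.001,0]]]'
```

```text
time: 6.88
tool_pos: [0.5042, -0.293, 0.0326]
tool_rot: [3.142, 0.0, -0.286]
contact_force: [0.5, 0.2, -0.2]
opening: 0.0082
grip_force: 20.0
time: 7.13
tool_pos: [0.5046, -0.293, 0.0324]
tool_rot: [3.141, -0.001, -0.286]
contact_force: [0.5, 1.0, 4.1]
opening: 0.0079
grip_force: 20.0
time: 7.38
tool_pos: [0.5049, -0.2931, 0.0323]
tool_rot: [3.141, -0.002, -0.286]
contact_force: [-1.8, 3.1, 12.2]
opening: 0.0083
grip_force: 20.0
```

Contact is at TCP z 0.0324, as predicted. I ease off, then open and rise.

```bash
J="python3 -m jog"
$J '[[[-1,0,0,-0.0015,0],[-1,0,0,-0.0015,0]]]'
$J '[[[0,0,0,0,0],[0,0,0,0,0],[0,0,0,0,0],[0,0,0,0,0],[0,0,0,0,0]]]'
$J '[[[0,0,0,-0.02,0],[0,0,0,-0.05,0],[0,0,0,-0.09,0],[0,0,0,-0.13,0],[0,0,0,-0.17,0]]]'
python3 go.py 0.504 0.2 0.27 -0.286
```

```text
time: 7.55
tool_pos: [0.5044, -0.2931, 0.0325]
tool_rot: [3.141, -0.001, -0.286]
contact_force: [-0.6, 0.7, -0.2]
opening: 0.0085
grip_force: 20.0
time: 7.97
tool_pos: [0.5042, -0.293, 0.032]
tool_rot: [-3.142, 0.0, -0.286]
contact_force: [-0.5, 0.9, -0.6]
opening: 0.037
grip_force: 0.0
time: 8.38
tool_pos: [0.5039, -0.2928, 0.2038]
tool_rot: [-3.141, 0.001, -0.286]
contact_force: [1.6, 0.1, 0.4]
opening: 0.0457
grip_force: 0.0
t 8.3833 at [ 0.5039 -0.2928  0.2038] rot [-3.1414e+00  7.0000e-04 -2.8630e-01] shift [-0.1391 -0.4727 -0.066 ] turn -0.0003 F [1.59 0.15 0.44] open 0.0457 grip 0.0
```

```bash
J="python3 -m jog"
$J '[[[0,-0.014,-0.038,-0.006,0],[0,-0.028,-0.076,-0.012,0],[0,-0.042,-0.114,-0.018,0],[0,-0.056,-0.152,-0.024,0],[0,-0.07,-0.19,-0.03,0]]]'
$J '[[[0,-0.014,-0.038,0,0],[0,-0.028,-0.076,0,0],[0,-0.042,-0.114,0,0],[0,-0.056,-0.152,0,0],[0,-0.07,-0.19,0,0]]]'
$J '[[[0,-0.014,-0.038,0,0.04],[0,-0.028,-0.076,0,0.08],[0,-0.042,-0.114,0,0.12],[0,-0.056,-0.152,0,0.16],[0,-0.07,-0.19,0,0.2]]]'
$J '[[[0,0,0,0,0],[0,0,0,0,0]]]'
python3 go.py 0.463 0.313 0.135 -0.489
python3 - <<'E'
from h import *
S,T=img("side"),img("top"); cv2.imwrite("pics/S1.png",S);cv2.imwrite("pics/T1.png",T)
a=[cv2.resize(im[y:y+60,x:x+80],(400,300),interpolation=cv2.INTER_CUBIC) for im,x,y in((S,207,186),(T,215,185),(S,245,325),(T,350,215))]
cv2.imwrite("pics/bore.png",np.vstack([np.hstack(a[:2]),np.hstack(a[2:])]))
E
```

```text
time: 8.8
tool_pos: [0.4901, -0.0893, 0.2325]
tool_rot: [3.142, -0.0, -0.287]
contact_force: [1.1, 0.3, 0.3]
opening: 0.0456
grip_force: 0.0
time: 9.22
tool_pos: [0.4767, 0.1129, 0.2324]
tool_rot: [-3.142, -0.0, -0.286]
contact_force: [0.8, 1.0, 0.7]
opening: 0.046
grip_force: 0.0
time: 9.63
tool_pos: [0.4631, 0.3151, 0.2322]
tool_rot: [3.142, -0.0, -0.488]
contact_force: [0.2, 0.1, 0.5]
opening: 0.0459
grip_force: 0.0
time: 9.8
tool_pos: [0.4629, 0.3149, 0.2316]
tool_rot: [3.141, 0.0, -0.482]
contact_force: [1.1, -0.4, 0.1]
opening: 0.0462
grip_force: 0.0
t 9.8 at [0.4629 0.3149 0.2316] rot [ 3.1409e+00  3.0000e-04 -4.8210e-01] shift [0.001  0.0016 0.0966] turn 0.0069 F [ 1.08 -0.42  0.1 ] open 0.0462 grip 0.0
```

View pics/bore.png

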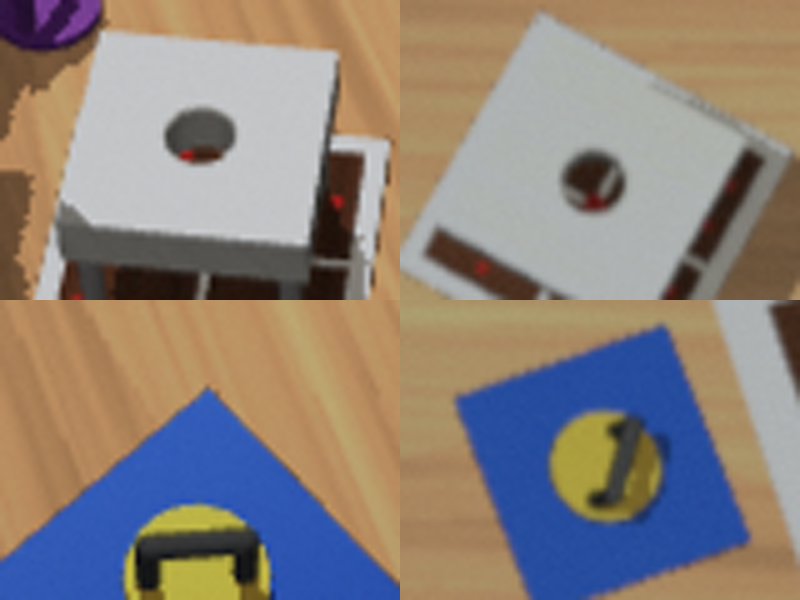

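The cap stands upright on the mat, near top (390,248). The hole is open and visible at side about (247,213) and top about (333,221) (upper crops at scale 5). I fit the hole's mouth while lowering onto the ring.

```bash
J="python3 -m jog"
python3 - <<'E'
from h import *
for n,f,x,y in(("side","pics/S1.png",207,186),("top","pics/T1.png",215,185)):
    c0=(202,135) if n=="side" else(193,181)
    c=cv2.resize(cv2.imread(f)[y:y+60,x:x+80],None,fx=5,fy=5,interpolation=cv2.INTER_CUBIC)
    g=cv2.cvtColor(c,cv2.COLOR_BGR2GRAY); b=g[c0[1]-60:c0[1]+60,c0[0]-60:c0[0]+60]
    for th in(135,150):
        m=np.zeros_like(g); m[c0[1]-60:c0[1]+60,c0[0]-60:c0[0]+60]=(b<th)*255
        k=cv2.convexHull(big(m))
        w=np.array([plane(n,((p[0]+.5)/5-.5+x,(p[1]+.5)/5-.5+y),.085)[:2] for p in k[:,0]],np.float32)
        print(n,th,cv2.minEnclosingCircle(w),cv2.fitEllipse(w))
E
$J '[[[0,0.001,0.002,0.03,0],[0,0.001,0.002,0.055,0],[0,0.001,0.002,0.075,0],[0,0.001,0.002,0.09,0],[0,0.001,0.002,0.096,0]]]'
$J '[[[-1,0,0,0,0],[-1,0,0,0,0],[-1,0,0,0,0],[-1,0,0,0,0],[-1,0,0,0,0]]]' 25
$J '[[[-1,0,0,0,0],[-1,0,0,0,0],[-1,0,0,0,0]]]' 25
```

```text
side 135 ((0.5480467081069946, 0.03157426416873932), 0.014671015553176403) ((0.5479573011398315, 0.031641989946365356), (0.028602877631783485, 0.028730379417538643), 15.064874649047852)
side 150 ((0.5479345917701721, 0.03158579766750336), 0.015134305693209171) ((0.5479927659034729, 0.0316743403673172), (0.029221272096037865, 0.029720602557063103), 173.42857360839844)
top 135 ((0.5474025011062622, 0.029846150428056717), 0.01474001444876194) ((0.5473619699478149, 0.029825134202837944), (0.02880786918103695, 0.029003163799643517), 90.24927520751953)
top 150 ((0.5474376082420349, 0.029836397618055344), 0.01536958571523428) ((0.5474090576171875, 0.029829317703843117), (0.030015897005796432, 0.030309107154607773), 88.7724380493164)
time: 10.32
tool_pos: [0.4631, 0.3085, 0.1341]
tool_rot: [3.138, 0.002, -0.489]
contact_force: [-1.4, -0.0, 0.1]
opening: 0.0456
grip_force: 0.0
time: 10.73
tool_pos: [0.4642, 0.311, 0.1372]
tool_rot: [-3.14, -0.001, -0.486]
contact_force: [0.7, 0.2, -0.2]
opening: 0.0174
grip_force: 0.0
time: 10.98
tool_pos: [0.464, 0.311, 0.1368]
tool_rot: [-3.141, -0.001, -0.486]
contact_force: [0.2, -0.1, 4.3]
opening: 0.0099
grip_force: 25.0
```

The bore is at (0.5477, 0.0307), from both views within 2 mm. The ring is gripped (opening 9.9 mm). I lift straight up.

```bash
J="python3 -m jog"
$J '[[[-1,0,0,0,0],[-1,0,0,-0.003,0],[-1,0,0,-0.008,0],[-1,0,0,-0.016,0],[-1,0,0,-0.026,0]]]' 40
$J '[[[-1,0,0,-0.014,0],[-1,0,0,-0.028,0],[-1,0,0,-0.042,0],[-1,0,0,-0.055,0],[-1,0,0,-0.066,0]]]'
$J '[[[-1,0,0,-0.014,0],[-1,0,0,-0.028,0],[-1,0,0,-0.042,0],[-1,0,0,-0.054,0],[-1,0,0,-0.058,0]]]'
$J '[[[-1,0,0,0,0],[-1,0,0,0,0]]]'
python3 go.py 0.5477 0.0307 0.287 -0.489
python3 - <<'E'
from h import *
S,T=img("side"),img("top"); cv2.imwrite("pics/S2.png",S)
cv2.imwrite("pics/lift.png",np.hstack([cv2.resize(im[y:y+120,x:x+100],(400,480),interpolation=cv2.INTER_CUBIC) for im,x,y in((S,120,60),(T,70,190))]))
E
```

```text
time: 11.4
tool_pos: [0.4633, 0.3107, 0.1623]
tool_rot: [3.14, 0.001, -0.486]
contact_force: [-0.1, -0.1, -1.1]
opening: 0.0099
grip_force: 40.0
time: 11.82
tool_pos: [0.4639, 0.311, 0.2302]
tool_rot: [-3.14, -0.001, -0.486]
contact_force: [-0.7, -0.3, -0.6]
opening: 0.0097
grip_force: 40.0
time: 12.23
tool_pos: [0.4642, 0.3112, 0.2891]
tool_rot: [-3.138, -0.002, -0.486]
contact_force: [0.1, 0.6, -0.1]
opening: 0.0098
grip_force: 40.0
time: 12.4
tool_pos: [0.4635, 0.3108, 0.2861]
tool_rot: [3.142, 0.0, -0.486]
contact_force: [0.3, 1.3, -1.2]
opening: 0.0098
grip_force: 40.0
t 12.4 at [0.4635 0.3108 0.2861] rot [ 3.1415  0.     -0.4862] shift [ 0.2053  0.2083 -0.0009] turn 0.0028 F [ 0.3   1.32 -1.24] open 0.0098 grip 40.0
```

View pics/lift.png

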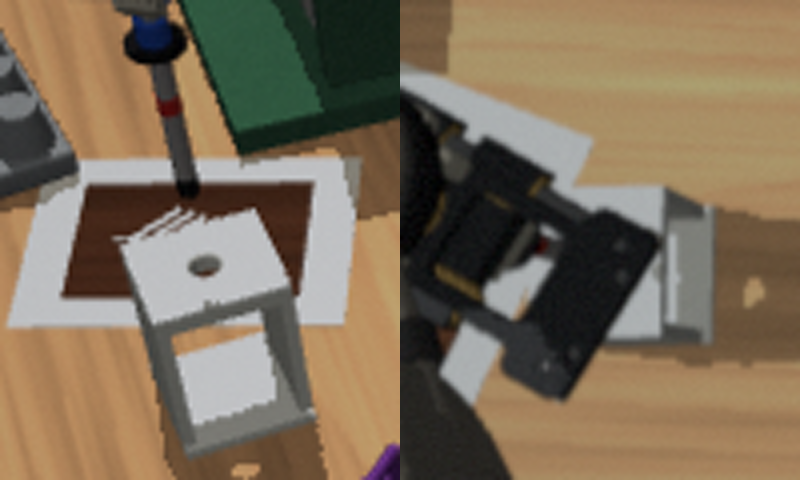

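The probe hangs out of the holder, with tip at side (166.5,108), band at (162,86.5) and flange at (158.5,71). I carry it above the bore at this height, then measure its offset and tilt there.

```bash
J="python3 -m jog"
python3 - <<'E'
from h import *
for z in(.1593,.2193,.2563): print(z,proj("side",[.4635,.3108,z]))
E
$J '[[[-1,0.015,0.015,0,0],[-1,0.035,0.035,0,0],[-1,0.06,0.06,0,0],[-1,0.085,0.086,0,0],[-1,0.11,0.112,0,0]]]'
$J '[[[-1,0.025,0.025,0,0],[-1,0.05,0.05,0,0],[-1,0.07,0.071,0,0],[-1,0.085,0.086,0,0],[-1,0.095,0.096,0,0]]]'
$J '[[[-1,0,0,0,0],[-1,0,0,0,0],[-1,0,0,0,0],[-1,0,0,0,0]]]'
python3 go.py 0.5477 0.0307 0.286 -0.489
python3 - <<'E'
from h import *
S,T=img("side"),img("top"); cv2.imwrite("pics/S3.png",S); cv2.imwrite("pics/T3.png",T)
cv2.imwrite("pics/over.png",np.hstack([cv2.resize(im[y:y+120,x:x+100],(400,480),interpolation=cv2.INTER_CUBIC) for im,x,y in((S,200,130),(T,205,170))]))
p=robot.observe()["tool_pos"]
for dz in(.1268,.0668,.0318): print([proj(n,p-[0,0,dz]).round(1) for n in("side","top")])
E
```

```text
0.1593 [167.27449799 108.14637605]
0.2193 [162.36997427  85.6830878 ]
0.2563 [159.12686116  70.82925312]
time: 12.92
tool_pos: [0.5084, 0.1591, 0.2853]
tool_rot: [3.141, 0.001, -0.485]
contact_force: [1.5, -0.3, -1.0]
opening: 0.0098
grip_force: 40.0
time: 13.33
tool_pos: [0.5479, 0.0288, 0.2853]
tool_rot: [3.141, 0.001, -0.488]
contact_force: [-0.1, -0.5, -1.0]
opening: 0.01
grip_force: 40.0
time: 13.67
tool_pos: [0.5474, 0.0325, 0.2861]
tool_rot: [-3.141, 0.0, -0.485]
contact_force: [-0.5, 0.9, 0.1]
opening: 0.0095
grip_force: 40.0
t 13.6667 at [0.5474 0.0325 0.2861] rot [-3.1415e+00  5.0000e-04 -4.8460e-01] shift [0.0011 0.0014 0.0001] turn 0.0044 F [-0.52  0.95  0.08] open 0.0095 grip 40.0
[array([244.2, 188.2]), array([251.9, 215.4])]
[array([242.4, 166.4]), array([251.6, 210.4])]
[array([241.3, 152.6]), array([251.5, 207.1])]
```

View pics/over.png

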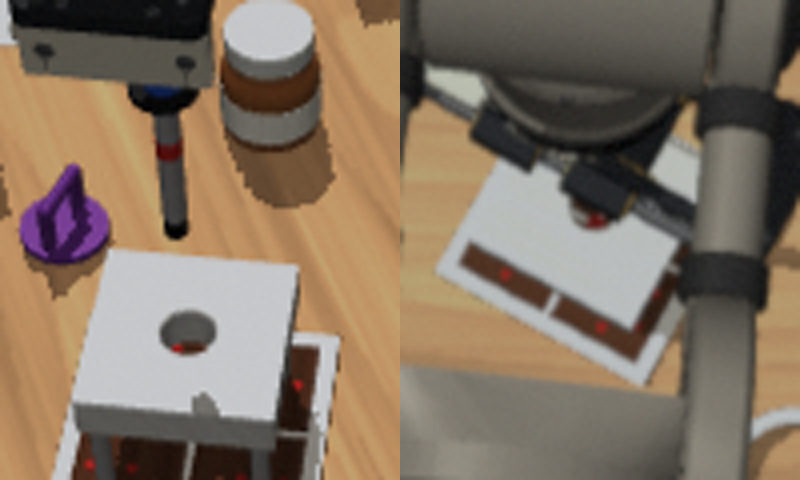

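Tip (244,187.5) and band (242.5,167.5) match the prediction for a vertical probe at the TCP. I measure the band precisely, centre over the bore and descend part-way.

```bash
J="python3 -m jog"
cat > band.py <<'E'
from h import *
def run(tag,box=(225,120,265,260)):
    S=img("side"); cv2.imwrite(f"pics/{tag}.png",S); p=robot.observe()["tool_pos"]
    k=8; x0,y0,x1,y1=box; c=cv2.resize(S[y0:y1,x0:x1],None,fx=k,fy=k,interpolation=cv2.INTER_CUBIC)
    m=mask(c,(0,120,60),(6,255,255))|mask(c,(172,120,60),(180,255,255)); q=proj("side",p-[0,0,.0668])
    best=min((v for v in cv2.findContours(m,0,1)[0] if cv2.contourArea(v)>300),key=lambda v:np.linalg.norm(v[:,0].mean(0)/k+[x0,y0]-q))
    M=cv2.moments(best); b=(np.array([M["m10"],M["m01"]])/M["m00"]+.5)/k-.5+[x0,y0]
    print("tcp",p.round(4),"band px",b.round(2),"pred",q.round(2),"plane at z",round(p[2]-.0668,4),plane("side",b,p[2]-.0668).round(4))
E
python3 -c "from band import run; run('b1')"
$J '[[[-1,0.001,0.001,0.01,0],[-1,0.001,0.001,0.025,0],[-1,0.001,0.001,0.04,0],[-1,0.001,0.001,0.05,0],[-1,0.001,0.001,0.055,0]]]'
$J '[[[-1,0,0,0,0],[-1,0,0,0,0],[-1,0,0,0,0],[-1,0,0,0,0]]]'
python3 -c "from band import run; run('b2')"
python3 go.py 0.5477 0.0307 0.1518 -0.489
```

```text
tcp [0.5475 0.0322 0.2863] band px [241.98 167.51] pred [242.47 166.44] plane at z 0.2195 [0.5459 0.0299 0.2195]
time: 14.23
tool_pos: [0.5473, 0.03, 0.2292]
tool_rot: [3.14, 0.003, -0.486]
contact_force: [-0.5, 1.3, -0.1]
opening: 0.0096
grip_force: 40.0
time: 14.57
tool_pos: [0.5486, 0.0298, 0.232]
tool_rot: [-3.141, -0.002, -0.486]
contact_force: [-0.5, -0.6, -1.9]
opening: 0.0096
grip_force: 40.0
tcp [0.5485 0.0298 0.2319] band px [244.76 188.16] pred [244.98 187.05] plane at z 0.1651 [0.5472 0.0273 0.1651]
t 14.6167 at [0.5485 0.0298 0.2319] rot [-3.1411e+00 -1.4000e-03 -4.8620e-01] shift [-0.0013 -0.0004  0.0801] turn 0.0028 F [ 0.45  0.35 -1.16] open 0.0095 grip 40.0
```

With the front-surface correction, the side view puts the probe axis at (0.5484, 0.0319) and the bore at (0.548, 0.0316), so it is centred. I descend slowly.

```bash
J="python3 -m jog"
$J '[[[-1,-0.0005,0,0.003,0],[-1,-0.0005,0,0.007,0],[-1,-0.0005,0,0.011,0],[-1,-0.0005,0,0.015,0],[-1,-0.0005,0,0.019,0]]]'
$J '[[[-1,0,0,0.004,0],[-1,0,0,0.008,0],[-1,0,0,0.012,0],[-1,0,0,0.016,0],[-1,0,0,0.018,0]]]'
$J '[[[-1,0,0,0,0],[-1,0,0,0,0]]]'
python3 -c "from band import run; run('b3')"
python3 go.py 0.5477 0.0307 0.1518 -0.489
python3 - <<'E'
import cv2
S=cv2.imread("pics/b3.png"); cv2.imwrite("pics/b3c.png",cv2.resize(S[160:240,205:285],(560,560),interpolation=cv2.INTER_CUBIC))
E
```

```text
time: 15.03
tool_pos: [0.5476, 0.0301, 0.2116]
tool_rot: [3.141, 0.0, -0.486]
contact_force: [-0.2, 0.1, -1.3]
opening: 0.0097
grip_force: 40.0
time: 15.45
tool_pos: [0.5475, 0.03, 0.1935]
tool_rot: [3.141, 0.001, -0.486]
contact_force: [-0.5, -0.5, -0.6]
opening: 0.0095
grip_force: 40.0
time: 15.62
tool_pos: [0.5477, 0.03, 0.1942]
tool_rot: [3.142, -0.0, -0.486]
contact_force: [-0.1, -0.1, -0.7]
opening: 0.0099
grip_force: 40.0
tcp [0.5478 0.03   0.1943] band px [245.15 201.18] pred [245.62 199.79] plane at z 0.1275 [0.5459 0.027  0.1275]
t 15.6667 at [0.5478 0.03   0.1943] rot [-3.1415e+00 -3.0000e-04 -4.8620e-01] shift [-0.0004 -0.0005  0.0425] turn 0.0028 F [ 0.   -0.78 -1.12] open 0.0097 grip 40.0
```

View pics/b3c.png

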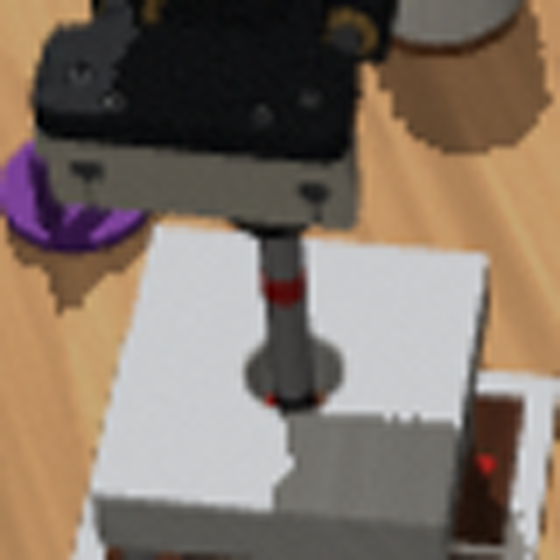

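The stem is in the hole without touching: the hole spans crop columns 245–343 and the stem is at about 290, so about 1 mm left of centre. I nudge by that and continue down.

```bash
J="python3 -m jog"
$J '[[[-1,0.0005,-0.0005,0.002,0],[-1,0.0005,-0.0005,0.006,0],[-1,0.0005,-0.0005,0.01,0],[-1,0.0005,-0.0005,0.014,0],[-1,0.0005,-0.0005,0.018,0]]]'
$J '[[[-1,0,0,0.004,0],[-1,0,0,0.008,0],[-1,0,0,0.012,0],[-1,0,0,0.016,0],[-1,0,0,0.02,0]]]'
$J '[[[-1,0,0,0.003,0],[-1,0,0,0.0045,0],[-1,0,0,0.0045,0],[-1,0,0,0.0045,0],[-1,0,0,0.0045,0]]]'
python3 -c "from band import run; run('b4')"
python3 go.py 0.5477 0.0307 0.1518 -0.489
python3 - <<'E'
import cv2
S=cv2.imread("pics/b4.png"); cv2.imwrite("pics/b4c.png",cv2.resize(S[160:240,205:285],(560,560),interpolation=cv2.INTER_CUBIC))
E
```

```text
time: 16.08
tool_pos: [0.5482, 0.0303, 0.1756]
tool_rot: [3.141, 0.0, -0.486]
contact_force: [-0.2, 1.0, -1.0]
opening: 0.0097
grip_force: 40.0
time: 16.5
tool_pos: [0.5484, 0.0302, 0.1558]
tool_rot: [3.141, -0.0, -0.486]
contact_force: [0.6, -0.7, -1.2]
opening: 0.0095
grip_force: 40.0
time: 16.92
tool_pos: [0.5485, 0.0302, 0.1519]
tool_rot: [-3.142, -0.001, -0.486]
contact_force: [-0.5, 0.1, -1.5]
opening: 0.0099
grip_force: 40.0
tcp [0.5485 0.0302 0.1519] band px [246.2  214.58] pred [247.02 213.14] plane at z 0.0851 [0.5458 0.0273 0.0851]
t 16.9667 at [0.5485 0.0302 0.1519] rot [-3.1415e+00 -5.0000e-04 -4.8620e-01] shift [-0.0009 -0.      0.0001] turn 0.0028 F [ 0.17 -0.63 -1.18] open 0.0097 grip 40.0
```

View pics/b4c.png

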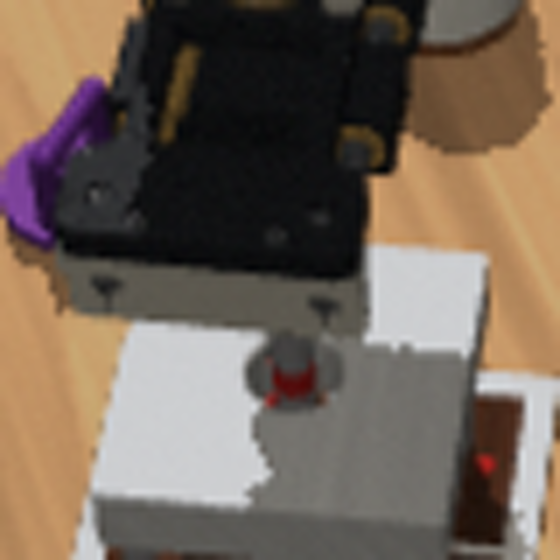

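The red band sits in the hole's mouth at crop (293,380). The hole's centre is (294,372), and the band's front surface accounts for the shift. The tool is still and no contact force shows, so I hand in.

```bash
python3 -c "
from cell import robot
print(robot.hand_in())"
```

```text
the job is handed in; nothing more can be done
None
```

The yellow cap is released on the blue mat, and the probe is held upright and centred in the guide hole with its red band level with the block's top. The job is handed in at about 17 s, and no verdict was returned.

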